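# Take the suction cover off a pump and hold it level

### The job

The pump's cover bolts are out and the two strap clamps on the service fixture are already slack: slide both clamps straight out along their slots to the end stops, then take the suction cover by its inlet neck, lift it straight up out of the casing and hold it level and still, about 10 cm above the casing and centred over it, so that a workmate can change the O-ring beneath. Finish while you are holding it there: do not put it down or let go. Keep the cover from tipping on the way and leave the loose parts lying around where they are.

Things in the scene. Friction and masses are not known exactly. Their poses are not given: they have to be found in the camera images.
- casing_mouth (a point): Centre of the top rim (107 mm above the bench; 150 mm outside, 120 mm inside) of the grey pump casing, bolted to the middle of a grey fixture plate, 220 x 440 x 22 mm, that does not move. The cover lies on the rim. z up; y along the plate's long side, through both clamps and their slots; the flanged outlet pipe points along +x, below the rim.
- cover_neck (a point): Loose bare aluminium suction cover, 0.5 to 0.8 kg: disc of 150 mm, 10 mm thick; on it an upright round inlet neck, 54 mm diameter, 48 mm tall; below it a 115 mm spigot, 6 mm deep in the casing. The point is on the neck's axis, 31 mm above the disc's top, 17 mm below the neck's top, 47 mm above the spigot's underside, 41 mm above the casing rim when seated. z: its axis. Balanced about z.
- left_knob (a point): Centre of the black round knob (37 mm diameter, 26 mm tall, 14 mm free below) on the +y clamp, 52.5 mm above the casing rim, at x = 0, y = 107 mm + joint value in casing_mouth's frame. Knob and clamp slide along that y as one piece; the knob does not turn. The clamp's strap, 30 mm wide, reaches 50 mm inwards of the knob's axis just above the cover's disc and blocks it.
- right_knob (a point): The same knob on the clamp at the plate's -y end, at y = -(107 mm + joint value) in casing_mouth's frame.
- clamp_left (a joint): Slide of the +y clamp in m, growing outwards (away from the casing): 0 is farthest in, 0.055 is the outer end stop; starts at 0 to 0.012. It slides with about 3 N of friction and stays where it is left.
- clamp_right (a joint): The same for the -y clamp, growing towards -y.
- nut_driver: Bystander: screwdriver-shaped nut driver with a green handle, 230 mm long, lying on the bench; origin beneath its middle.
- impeller: Bystander: spare open aluminium impeller, 100 mm diameter, 31 mm tall, lying flat on the bench; origin at the centre of its underside.
- seal_plate: Bystander: small aluminium seal plate, 110 mm diameter with a low 48 mm hub (19 mm tall in all), lying on the bench; not the cover. Origin at the centre of its underside.
- paper_cup: Bystander: paper cup, 72 mm diameter, 85 mm tall; origin at the centre of its underside.
- o_ring: Bystander: black O-ring, 120 mm outside diameter, 6 mm thick, on the bench between robot and plate; origin at its centre, underside.
- bolt0: Bystander: cover bolt standing on its hexagon head on the fixture plate, 42 mm tall; origin at the underside of the head.
- bolt1: Bystander: as bolt0.
- bolt2: Bystander: as bolt0.
Things that resemble listed ones, but are neither listed nor needed, are in the scene too. What is shaped like the part that bears cover_neck but black or pink is not meant.

How it is judged:
On the way:
1. both clamps are slid out to their end stops while the cover still sits in the casing (value of joint each of clamp_left, clamp_right above 0.045 m and z of cover_neck in the frame of casing_mouth below 0.046 m), for 0.2 s.
At the end, for the whole second after the job is handed in: Both clamps stand within 10 mm of their outer stops; the robot holds the cover in its fingers and nothing else carries it; its spigot's underside is 7 to 15 cm above the casing rim, its axis within 30 mm of the casing's, tilted less than 4 degrees, moving under 20 mm/s and 0.15 rad/s (value of joint each of clamp_left, clamp_right above 0.045 m and z of cover_neck in the frame of casing_mouth between 0.117 and 0.197 m and horizontal distance between cover_neck and casing_mouth below 0.03 m and angle between cover_neck's own z axis and vertical below 0.07 rad and linear speed of cover below 0.02 m/s and angular speed of cover below 0.15 rad/s and contact force between cover and the fingers above 3 N and contact force between cover and fixture below 0.1 N); the arm keeps its last pose, push and grip.
It fails at once if the cover is tipped by more than 14 degrees (angle between cover_neck's own z axis and vertical above 0.25 rad).
It fails at once if a loose part on the bench or plate is shifted by more than 3 cm (distance of any of nut_driver, impeller, seal_plate, paper_cup, o_ring, bolt0, bolt1, bolt2 from where it was at the start of the episode above 0.03 m).
It also fails if it takes over 54 s, if anything falls off the work surface, if the arm or the gripper's body presses on something with over 40 N, if the wrist force passes 120 N, or if a joint passes its speed limit or range.

### The arm

A 6-joint arm with a two-finger parallel gripper is mounted at the origin on the work surface. World frame = base frame: x ahead of the robot, y to its left, z up, the work surface at z = 0. Lengths are in m, angles in rad, forces in N, time in s.
With the tool pointing down it reaches from about 0.425 to 0.95 m from the base axis. Payload 3.5 kg.
Tool frame: the origin (TCP) lies midway between the tips of the shut fingers; the grasp point (between the pads) lies 19 mm behind it; z points along the fingers, y is the line along which they close (so a half turn about z gives the same grasp; the last joint's range is limited). The gripper opens to 85 mm and grips with 20 to 120 N. Pads are 22 mm wide; open, the fingers measure 114 mm over their backs; the gripper's body (76 mm by 85 mm) begins 54 mm behind the grasp point. The pads swing forward as they close: fully open they stand 13 mm farther back than shut.
Start: joints at [1.179, 0.286, 1.577, -0, 1.279, -0.15], TCP at [0.162, 0.655, 0.195] pointing down, gripper open.
Joint ranges: [-2.77, 2.77], [-0.9, 2.22], [0.21, 2.48], [-1.53, 4.67], [0.24, 2.81], [-2.84, 2.84]. Speed limits (rad/s): [2.79, 2.79, 3.14, 3.14, 3.14, 3.14].

### API

Orientations are given as a unit quaternion [x, y, z, w].
In Python, from plant import * gives the robot as it stands.
- The arm moves only by the tool move_arm, never from a script. Its argument "moves" is a list of rows, each a list of 3 entries, a list of its own where there are three numbers: the opening, from 0 (shut) to 1 (fully open), then the shift along the tool's x, y, z in m, then the turn, a rotation vector about the tool's x, y, z in rad. A call has exactly 10 rows; each row shifts and turns the commanded pose from where the row before left it, along the tool's axes as they then stand; what a row does not reach is not made up. A row lasts 1/12 s, in which the tool goes at most 41.7 mm and 7.16 degrees, less where a joint would pass 70% of its speed; a pose out of reach is approached as far as the arm can. A call is refused whole if a number of a shift passes 0.0417 or a number of a turn 0.125, either way. A call with a gripper value outside its range is refused whole. The fingers move at their own pace and stop on an object; "grip_force" is the grip in N (left out, the last holds). Time passes only in rows, so rows that do not move let the fingers close, or fill a call up. It gives the time, the measured TCP pose, the force, the opening and the grip force at its end, in the units of the state.
- get_state(): the state, without advancing time (a new reading comes with each control period).
- read_camera(name): name is "scene" or "top" or "wrist"; returns the picture (420x560x3 uint8, red, green, blue); there is no depth.
- camera_params(name): a dict with "fx", "fy", "cx", "cy" (pixels), "k1" (the pictures are not rectified: a ray, as slopes to the right and down, at radius r is drawn at 1 + k1 r^2 times it, then the intrinsics apply), "rvec" (rotation vector, rad) and "tvec" (3), from world to camera coordinates, as OpenCV has them; the wrist camera has in their place "tool_from_camera" (4x4, takes a point from camera to tool coordinates, whose origin is the TCP and whose axes are the flange's). Camera axes: x right, y down, z forward; pixel columns grow to the right and rows downward; lengths in m; the calibration is good to about 2 mm. A picture is of the moment at which its call begins: read the wrist's pose just before it. camera_params takes no time and is no camera call.
- sign_off(): hands the job in; it is judged then, once.
The state is a dict: "time": time; "qpos": joint angles; "dq": joint speeds; "joint_efforts": joint torques, N m; "eef_pos": TCP position; "tcp_rot": TCP orientation; "contact_force": force on the tool from outside, world axes, zero at the start; "wrist_torque": the same for the moment, N m; "opening": opening from 0.0 (shut) to 1.0 (fully open); "finger_force": force on a finger pad.
Only numpy, scipy, OpenCV 4.12 (cv2) and the standard library are available. Lean on these libraries where they do the work, as an engineer would, in place of code of your own. Each camera call takes 0.05 s, during which the arm holds its last target. There are 200 camera calls.

## Working session

There is one attempt and no reset: what is moved stays moved. The work goes in short steps, Python scripts to look and compute and a tool call to move; the robot and the scene stay as the last step left them, time stands still between calls to the robot, and variables do not carry over. Pictures are saved under pics/ and viewed, at most 12 in all, crops included, and the job is handed in when it is done.

Besides the shell and the picture viewer there is one more tool, called after "Emit:" as name(argument=value, ...) on one line, values as JSON. move_arm: Moves the arm, as the interface text tells. Its arguments: {"type":"object","properties":{"moves":{"type":"array"},"grip_force":{"type":"number"}},"required":["moves"]}

```bash
mkdir -p pics; cat > h.py <<'E'
from plant import *
import numpy as np, cv2
from scipy.spatial.transform import Rotation as R
def K(p): return np.array([[p['fx'],0,p['cx']],[0,p['fy'],p['cy']],[0,0,1.]])
def ext(name,st=None):
    p=camera_params(name)
    if name=='wrist':
        T=np.eye(4);T[:3,:3]=R.from_quat(st['tcp_rot']).as_matrix();T[:3,3]=st['eef_pos']
        W=T@np.array(p['tool_from_camera']);return p,W[:3,:3],W[:3,3]
    Rm=R.from_rotvec(p['rvec']).as_matrix();return p,Rm.T,-Rm.T@np.array(p['tvec'])
def p2w(name,u,v,z,st=None):
    p,Rc,c=ext(name,st)
    d=np.array([(u-p['cx'])/p['fx'],(v-p['cy'])/p['fy']]);s=d.copy()
    for _ in range(20): s=d/(1+p['k1']*(s@s))
    r=Rc@np.array([*s,1]);return c+r*(z-c[2])/r[2]
def w2p(name,P,st=None):
    p,Rc,c=ext(name,st);q=Rc.T@(np.array(P)-c);s=q[:2]/q[2];s=s*(1+p['k1']*(s@s))
    return np.array([s[0]*p['fx']+p['cx'],s[1]*p['fy']+p['cy']])
def snap(name,f):
    im=read_camera(name);cv2.imwrite('pics/'+f,im[...,::-1]);return im
E
python3 - <<'E'
from h import *
s=get_state();print(s)
snap('top','top0.png');snap('scene','scene0.png')
for n in('top','scene'):print(ext(n)[2],ext(n)[1][:,2])
print(camera_params('wrist'))
E
```

```text
{'time': 0.0, 'qpos': array([ 1.17901330e+00,  2.87184058e-01,  1.57816773e+00,  3.66520993e-06,
        1.27858486e+00, -1.50001463e-01]), 'dq': array([-0.00144995, -0.00073501, -0.00079256,  0.00072625, -0.00136751,
       -0.00121953]), 'joint_efforts': array([ 5.75580816e-04, -4.05975723e+01, -2.92629665e+01, -9.76253182e-05,
        5.66947521e-03, -7.86776297e-07]), 'eef_pos': array([0.16130514, 0.65468783, 0.19364002]), 'tcp_rot': array([ 1.20596978e-01,  9.92700859e-01, -1.12878817e-03, -3.15306572e-04]), 'contact_force': array([ 0.32608366, -0.77240806,  0.09358168]), 'wrist_torque': array([ 0.08683911, -0.05149041,  0.07056245]), 'finger_force': 0.0, 'opening': 0.9993724874623855}
[0.16130598 0.01480717 1.62461122] [ 0.19125172  0.00627352 -0.98152097]
[ 1.02948291 -0.28048956  0.81247035] [-0.59398837  0.3021674  -0.7455687 ]
{'fx': 299.1976921070031, 'fy': 299.1976921070031, 'cx': 279.7435694221225, 'cy': 209.15142504975114, 'k1': -0.040209098079418505, 'tool_from_camera': array([[-5.38147766e-04, -9.49920197e-01, -3.12492128e-01,
         8.02180395e-02],
       [ 9.99999637e-01, -7.17812799e-04,  4.59906958e-04,
         4.97371727e-04],
       [-6.61185757e-04, -3.12491767e-01,  9.49920238e-01,
        -1.78382486e-01],
       [ 0.00000000e+00,  0.00000000e+00,  0.00000000e+00,
         1.00000000e+00]])}
```

View pics/top0.png

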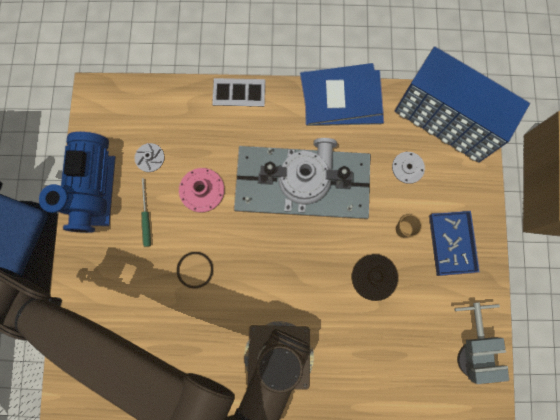

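View pics/scene0.png

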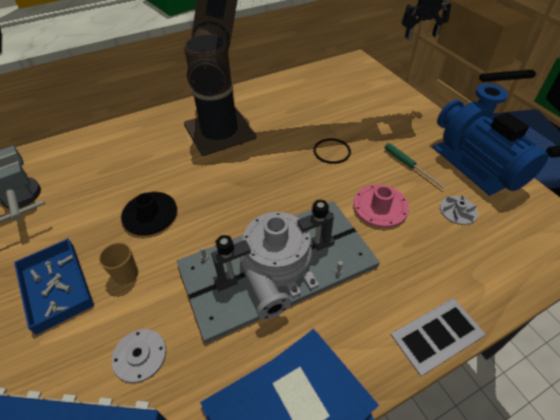

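Top view: the grey casing with the bare aluminium cover is at about (305,175). The candidates for the cover are:
- the aluminium one at (305,175), on the plate under the clamps, which is the one meant
- the pink one at (201,190), a decoy
- the black one at (375,277), a decoy
- the seal plate at (408,167), which is low and loose

The knobs are at (268,170) and (344,174). I'll confirm with one enlarged crop.

```bash
python3 - <<'E'
from h import *
im=cv2.imread('pics/top0.png')[130:230,225:385];cv2.imwrite('pics/c1.png',cv2.resize(im,(800,500),interpolation=cv2.INTER_CUBIC))
E
```

```text
(no output)
```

View pics/c1.png

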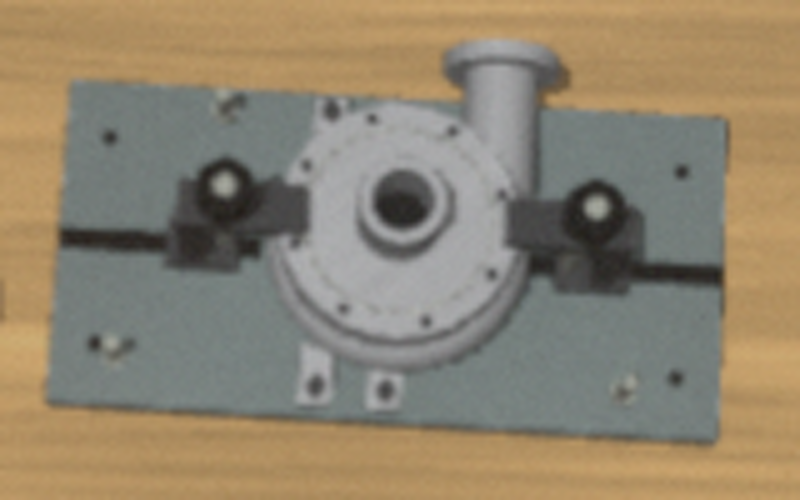

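The crop (5x, offset 225,130) shows the bare aluminium cover on the casing under both straps. Crop pixels:
- neck top (403,202)
- knob tops: left (225,183), right (596,206)
- slot from (62,237) to (720,274)
- bolts (228,102), (112,345) and (625,388)

```bash
python3 - <<'E'
from h import *
f=lambda u,v,z:p2w('top',225+(u+.5)/5-.5,130+(v+.5)/5-.5,z).round(4)
A,B,C,D=[f(*p,.022) for p in((72,80),(727,120),(717,440),(48,403))]
ctr=(A+B+C+D)/4
print('plate',ctr,np.linalg.norm(A-B),np.linalg.norm(B-C))
yd=(A-B)+(D-C);print('yaw of y',np.degrees(np.arctan2(-yd[0],yd[1])))
n=f(403,206,.165);print('neck',n)
l=f(225,190,.170);r=f(596,212,.170);print('L',l,'R',r,np.linalg.norm(l-r),(l+r)/2,np.degrees(np.arctan2(-(l-r)[0],(l-r)[1])))
for b in((228,102),(112,345),(625,388)):print('bolt',f(*b,.064))
E
```

```text
plate [ 0.56265  -0.064525  0.022   ] 0.43830692442625174 0.21719072263796166
yaw of y -1.953476694912573
neck [ 0.5595 -0.0641  0.165 ]
L [0.5653 0.0432 0.17  ] R [ 0.5575 -0.1798  0.17  ] 0.22313637085871946 [ 0.5614 -0.0683  0.17  ] -2.00325094414849
bolt [0.654 0.045 0.064]
bolt [0.4909 0.1143 0.064 ]
bolt [ 0.4713 -0.2123  0.064 ]
```

```bash
cat >> h.py <<'E'
YAW=np.radians(-2.0)
def plan(P):
    s=get_state();Rt=R.from_quat(s['tcp_rot']).as_matrix()
    ya=np.array([-np.sin(YAW),np.cos(YAW),0]);za=np.array([0,0,-1.]);Rg=np.column_stack([np.cross(ya,za),ya,za])
    print('t',round(s['time'],2),'pos',s['eef_pos'].round(4),'op',round(s['opening'],3),'F',s['contact_force'].round(1),'ff',round(s['finger_force'],1))
    print('turn',R.from_matrix(Rt.T@Rg).as_rotvec().round(4),'shift(after turn)',(Rg.T@(np.array(P)-s['eef_pos'])).round(4))
E
python3 - <<'E'
from h import *
plan([.5645,.045,.26])
E
```

```text
t 0.1 pos [0.1613 0.6548 0.1938] op 1.002 F [-0.7 -0.7  0.3] ff 0.0
turn [-0.0021 -0.0005 -0.2069] shift(after turn) [-0.4242 -0.5953 -0.0662]
```

Emit:
move_arm(moves=[[1, [0, 0, -0.033], [-0.001, 0, -0.1035]], [1, [0, 0, -0.033], [-0.001, 0, -0.1035]], [1, [-0.0236, -0.033, 0], [0, 0, 0]], [1, [-0.0236, -0.033, 0], [0, 0, 0]], [1, [-0.0236, -0.033, 0], [0, 0, 0]], [1, [-0.0236, -0.033, 0], [0, 0, 0]], [1, [-0.0236, -0.033, 0], [0, 0, 0]], [1, [-0.0236, -0.033, 0], [0, 0, 0]], [1, [-0.0236, -0.033, 0], [0, 0, 0]], [1, [-0.0236, -0.033, 0], [0, 0, 0]]], grip_force=50)

```text
time: 0.93
eef_pos: [0.3414, 0.383, 0.26]
tcp_rot: [0.017, 1.0, 0.001, -0.0]
contact_force: [1.2, 0.5, 0.7]
opening: 1.003
finger_force: 0.0
```

Emit:
move_arm(moves=[[1, [-0.0236, -0.033, 0], [0, 0, 0]], [1, [-0.0236, -0.033, 0], [0, 0, 0]], [1, [-0.0236, -0.033, 0], [0, 0, 0]], [1, [-0.0236, -0.033, 0], [0, 0, 0]], [1, [-0.0236, -0.033, 0], [0, 0, 0]], [1, [-0.0236, -0.033, 0], [0, 0, 0]], [1, [-0.0236, -0.033, 0], [0, 0, 0]], [1, [-0.0236, -0.033, 0], [0, 0, 0]], [1, [-0.0236, -0.033, 0], [0, 0, 0]], [1, [0, 0, 0], [0, 0, 0]]])

```text
time: 1.77
eef_pos: [0.5455, 0.075, 0.2591]
tcp_rot: [0.021, 1.0, -0.0, 0.0]
contact_force: [-0.7, 0.2, -0.4]
opening: 0.997
finger_force: 0.0
```

```bash
python3 - <<'E'
from h import *
plan([.5645,.045,.26])
s=get_state();im=snap('wrist','w1.png')
for P in((.5645,.045,.1725),(.5605,-.064,.165),(.5575,-.18,.1725)):print(w2p('wrist',P,s))
np.save('w1.npy',np.r_[s['eef_pos'],s['tcp_rot']])
E
```

```text
t 1.77 pos [0.5455 0.075  0.2591] op 0.997 F [-0.7  0.2 -0.4] ff 0.0
turn [-0.0006  0.0003 -0.0064] shift(after turn) [-0.02   -0.0293 -0.0009]
[248.31352139 222.27968951]
[138.02248403 219.97967918]
[ 19.8540282  224.15055854]
```

View pics/w1.png

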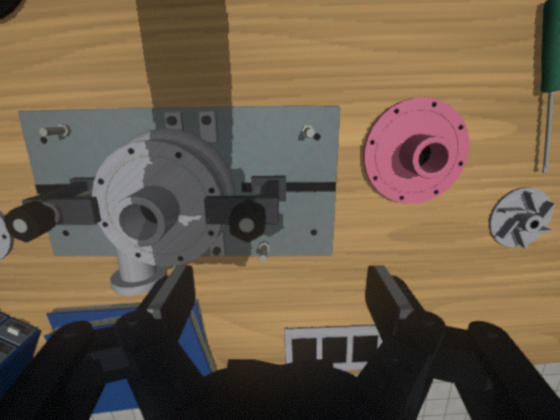

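Wrist view: left knob top at (247,224), neck top at (141,219), right knob top at (31,221). No loose part is near the knobs; the bolts stand at (310,132), (264,249) and (48,132).

```bash
python3 - <<'E'
from h import *
a=np.load('w1.npy');s=dict(eef_pos=a[:3],tcp_rot=a[3:])
for u,v,z in((247,223,.1725),(141,219,.165),(31,221,.1725)):print(p2w('wrist',u,v,z,s).round(4))
E
```

```text
[0.5652 0.0437 0.1725]
[ 0.5596 -0.0608  0.165 ]
[ 0.5547 -0.1673  0.1725]
```

Emit:
move_arm(moves=[[0.85, [-0.0103, -0.0155, 0], [0, 0, -0.006]], [0.85, [-0.0103, -0.0155, 0], [0, 0, 0]], [0.85, [0, 0, 0.02], [0, 0, 0]], [0.85, [0, 0, 0.025], [0, 0, 0]], [0.85, [0, 0, 0.025], [0, 0, 0]], [0.85, [0, 0, 0.025], [0, 0, 0]], [0.85, [0, 0, 0.025], [0, 0, 0]], [0.85, [0, 0, 0], [0, 0, 0]], [0.3, [0, 0, 0], [0, 0, 0]], [0.3, [0, 0, 0], [0, 0, 0]]], grip_force=40)

```text
time: 2.65
eef_pos: [0.5633, 0.0499, 0.1414]
tcp_rot: [0.014, 1.0, 0.001, 0.001]
contact_force: [0.7, 0.2, 1.6]
opening: 0.581
finger_force: 0.0
```

Emit:
move_arm(moves=[[0.3, [0, 0, 0], [0, 0, 0]], [0.3, [0, 0, 0], [0, 0, 0]], [0.3, [0, 0, 0], [0, 0, 0]], [0.3, [0, 0, 0], [0, 0, 0]], [0.3, [0, 0, 0], [0, 0, 0]], [0.3, [0, 0, 0], [0, 0, 0]], [0.3, [0, 0, 0], [0, 0, 0]], [0.3, [0, 0, 0], [0, 0, 0]], [0.3, [0, 0, 0], [0, 0, 0]], [0.3, [0, 0, 0], [0, 0, 0]]])

```text
time: 3.48
eef_pos: [0.5626, 0.0493, 0.1399]
tcp_rot: [0.014, 1.0, 0.001, 0.0]
contact_force: [-0.4, 0.1, -0.3]
opening: 0.298
finger_force: 0.0
```

```bash
python3 - <<'E'
from h import *
a=snap('wrist','w2.png');b=snap('scene','s2.png')
c=cv2.resize(b[170:320,170:350],(672,560),interpolation=cv2.INTER_CUBIC)
cv2.imwrite('pics/m2.png',np.hstack([cv2.resize(a[140:,150:430],(320,320)),cv2.resize(c,(480,400))[:320]])[...,::-1])
plan([.565,.0435,.138])
E
```

```text
t 3.58 pos [0.5626 0.0493 0.1399] op 0.305 F [0.1 0.6 0.2] ff 0.0
turn [0.002 0.    0.006] shift(after turn) [-0.0026 -0.0057  0.0019]
```

View pics/m2.png

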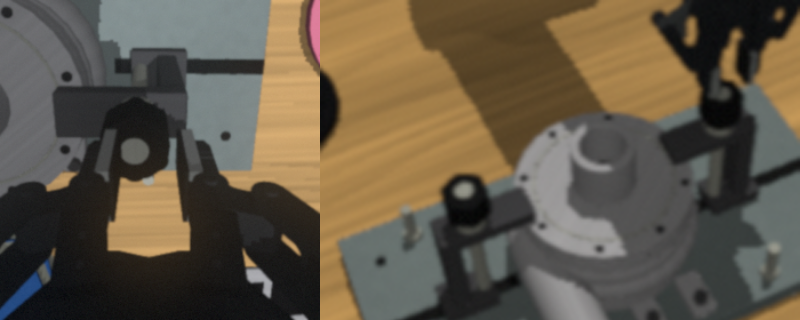

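The wrist half of the picture shows the fingers on either side of the left knob, knob at (135,150) and tips at (105,140) and (190,140), with a small gap left. I'll close further.

Emit:
move_arm(moves=[[0, [0, -0.003, 0], [0, 0, 0.006]], [0, [-0.002, -0.003, 0], [0, 0, 0]], [0, [0, 0, 0], [0, 0, 0]], [0, [0, 0, 0], [0, 0, 0]], [0, [0, 0, 0], [0, 0, 0]], [0, [0, 0, 0], [0, 0, 0]], [0, [0, 0, 0], [0, 0, 0]], [0, [0, 0, 0], [0, 0, 0]], [0, [0, 0, 0], [0, 0, 0]], [0, [0, 0, 0], [0, 0, 0]]], grip_force=40)

```text
time: 4.42
eef_pos: [0.5645, 0.0433, 0.1399]
tcp_rot: [0.017, 1.0, 0.001, 0.0]
contact_force: [-0.4, 1.4, -1.0]
opening: -0.003
finger_force: 0.0
```

```bash
python3 - <<'E'
from h import *
plan([.565,.0435,.138])
a=snap('wrist','w3.png');b=snap('scene','s3.png')
cv2.imwrite('pics/m3.png',np.hstack([cv2.resize(a[140:,150:430],(400,400)),cv2.resize(b[170:290,260:380],(400,400),interpolation=cv2.INTER_CUBIC)])[...,::-1])
E
```

```text
t 4.42 pos [0.5645 0.0433 0.1399] op -0.003 F [-0.4  1.4 -1. ] ff 0.0
turn [0.002  0.0002 0.0002] shift(after turn) [-0.0005  0.0002  0.0019]
```

View pics/m3.png

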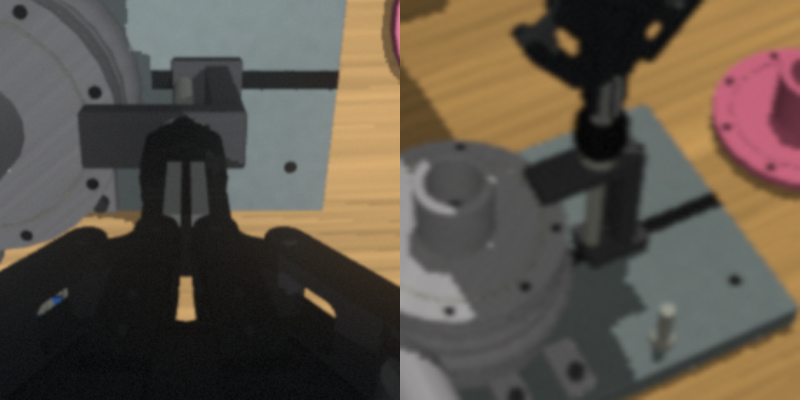

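The shut fingers show at (185,190) left and (605,100) right with the knob just behind and below, so the knob was not between the pads. I'll check by triangulation.

```bash
python3 - <<'E'
from h import *
s=get_state();t=s['eef_pos']
print('tcp in scene',w2p('scene',t),'in m3:',(w2p('scene',t)-[260,170])*400/120+[400,0])
print('tcp in wrist m3',(w2p('wrist',t,s)-[150,140])*400/280)
for z in(.16,.1725):
  for x in(.5645,):
    q=w2p('scene',[x,.0435,z]);print(z,q,(q-[260,170])*400/120+[400,0])
b=cv2.imread('pics/scene0.png')
cv2.imwrite('pics/c4.png',cv2.resize(b[185:305,200:360],(800,600),interpolation=cv2.INTER_CUBIC))
E
```

```text
tcp in scene [319.63873653 213.14922982] in m3: [598.79578844 143.83076608]
tcp in wrist m3 [184.06881722 143.45615631]
0.16 [320.26788572 207.3191026 ] [600.8929524  124.39700868]
0.1725 [320.60186792 203.60273573] [602.0062264  112.00911909]
```

View pics/c4.png

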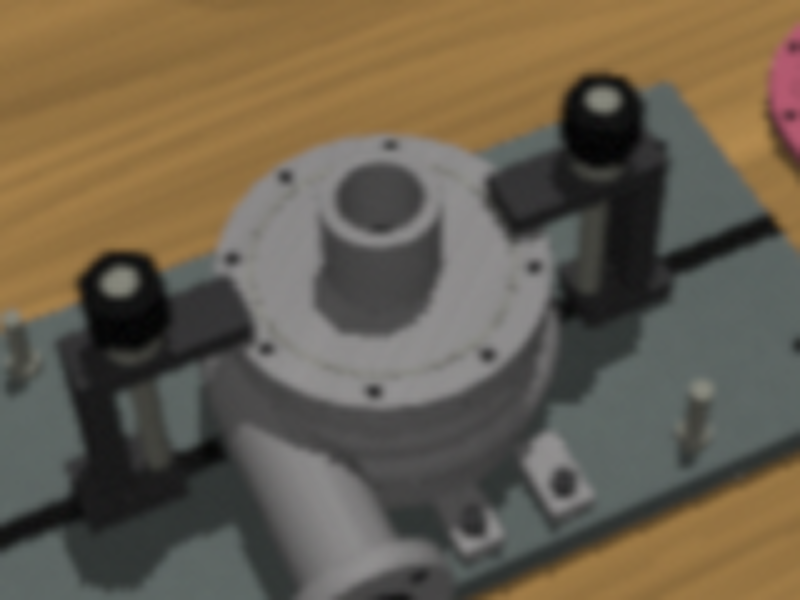

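```bash
python3 - <<'E'
from h import *
s=get_state();t=np.array(s['eef_pos'])
s2=dict(eef_pos=[.5626,.0493,.1399],tcp_rot=R.from_matrix(np.eye(3)).as_quat());s2['tcp_rot']=s['tcp_rot']
for z in(.1475,.1595,.1725,.19): print(z,'w2',w2p('wrist',[.565,.0435,z],s2),'w3',w2p('wrist',[.565,.0435,z],s))
print('m2 conv',np.array([135,150])*280/320+[150,140])
print('tcp px wrist',w2p('wrist',t,s),'grasp pt',w2p('wrist',t+[0,0,.019],s))
print('p of disc at w2 z=.1725',p2w('wrist',268,271,.1725,s2))
# full-res brightness column profile through finger centre in w3
im=cv2.imread('pics/w3.png');
for v in range(200,300,4):print(v,im[v,262:296:2].mean(axis=1).astype(int))
E
```

```text
0.1475 w2 [269.76538173 249.19068449] w3 [279.27608605 246.18432461]
0.1595 w2 [269.171953   258.10691591] w3 [279.29262661 254.94085305]
0.1725 w2 [268.43790593 269.14699372] w3 [279.3131713  265.78967284]
0.19 w2 [267.26057915 286.87985436] w3 [279.34632116 283.23073371]
m2 conv [268.125 271.25 ]
tcp px wrist [278.84817206 240.41930942] grasp pt [278.83072811 253.66938281]
p of disc at w2 z=.1725 [0.56614579 0.04320369 0.1725    ]
200 [38 36 33 31 36 56 70 81 86 88 90 71 51 53 52 49 35]
204 [80 82 81 80 70 58 74 79 86 89 89 77 53 49 51 51 37]
208 [81 81 81 80 71 63 72 79 81 77 73 66 52 51 48 48 35]
212 [68 67 69 70 61 54 61 64 62 63 64 60 49 45 46 43 34]
216 [40 37 38 36 39 36 40 38 43 43 42 44 45 45 42 44 43]
220 [47 45 45 48 49 47 46 44 46 54 70 71 71 71 73 72 71]
224 [47 50 53 61 61 35 24 25 23 25 24 34 61 72 74 73 74]
228 [35 29 25 20 21 19 19 17 20 21 25 20 25 20 27 39 38]
232 [19 20 19 23 22 20 24 25 18 21 20 23 25 24 22 25 24]
236 [20 25 21 25 18 23 18 21 19 26 19 23 21 23 24 24 22]
240 [20 23 21 18 22 24 25 24 27 25 23 30 26 24 21 24 27]
244 [22 27 26 21 25 24 27 24 24 22 22 25 23 29 26 29 24]
248 [23 24 23 22 21 24 24 24 26 25 26 23 24 22 24 23 35]
252 [17 23 22 29 33 32 34 33 24 24 26 35 35 33 34 33 29]
256 [21 22 39 66 68 67 68 58 28 21 29 63 68 69 71 65 36]
260 [22 23 45 66 69 66 68 57 30 27 30 64 71 68 69 67 36]
264 [28 27 57 69 67 69 68 55 28 22 28 59 71 68 70 69 49]
268 [25 27 61 68 67 68 70 52 26 25 32 60 69 72 67 69 53]
272 [27 36 63 69 68 69 69 53 26 23 26 60 70 70 68 71 58]
276 [27 38 66 69 66 70 69 50 25 21 25 61 70 69 70 69 66]
280 [25 40 67 69 68 68 70 47 28 21 24 58 69 67 70 69 66]
284 [26 50 66 68 69 66 70 52 24 22 27 55 68 69 69 70 68]
288 [27 57 68 70 71 70 69 44 23 24 25 60 70 68 74 69 69]
292 [26 26 29 34 55 84 92 61 24 33 28 77 93 80 55 35 30]
296 [25 25 25 26 24 27 66 60 26 27 31 74 44 22 29 28 26]
```

Both cameras put the real fingertips at about z = 0.18, roughly 35–40 mm short of the reported TCP, so the fingers closed on air above the knob. I'll open, descend in small steps and watch the force.

Emit:
move_arm(moves=[[0.9, [0, 0, 0], [0, 0, 0]], [0.9, [0, 0, 0], [0, 0, 0]], [0.9, [0, 0, 0], [0, 0, 0]], [0.9, [0, 0, 0], [0, 0, 0]], [0.9, [0, 0, 0], [0, 0, 0]], [0.9, [0, 0, 0], [0, 0, 0]], [0.9, [0, 0, 0], [0, 0, 0]], [0.9, [0, 0, 0.007], [0, 0, 0]], [0.9, [0, 0, 0.008], [0, 0, 0]], [0.9, [0, 0, 0], [0, 0, 0]]], grip_force=40)

```text
time: 5.35
eef_pos: [0.5629, 0.0434, 0.1224]
tcp_rot: [0.017, 1.0, 0.001, -0.002]
contact_force: [-0.4, -0.1, 0.2]
opening: 0.902
finger_force: 0.0
```

```bash
python3 - <<'E'
from h import *
plan([.565,.0435,.105])
s=get_state()
a=snap('wrist','w4.png');b=snap('scene','s4.png')
cv2.imwrite('pics/m4.png',np.hstack([cv2.resize(a[140:,130:450],(457,400)),cv2.resize(b[140:260,270:370],(333,400),interpolation=cv2.INTER_CUBIC)])[...,::-1])
E
```

```text
t 5.35 pos [0.5629 0.0434 0.1224] op 0.902 F [-0.4 -0.1  0.2] ff 0.0
turn [ 0.0022 -0.0039  0.0001] shift(after turn) [-0.0021  0.0002  0.0174]
```

View pics/m4.png

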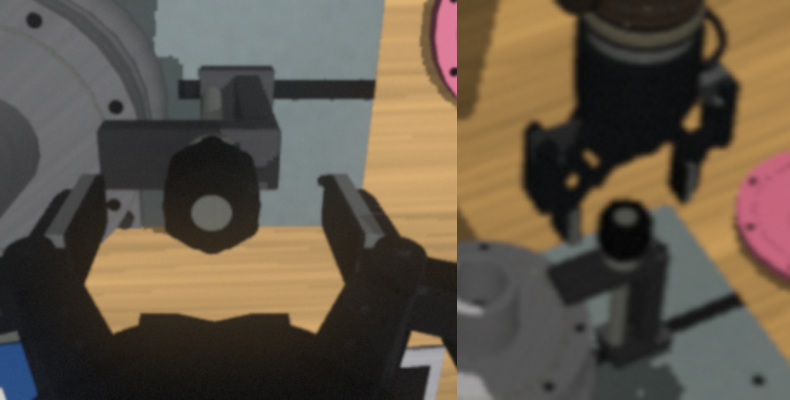

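The picture shows the open fingertips at (575,235) and (690,195), level with the knob top (625,215). That confirms the offset. I'll descend about 18 mm more and close.

Emit:
move_arm(moves=[[0.9, [0, 0, 0.009], [0, -0.004, 0]], [0.9, [0, 0, 0.009], [0, 0, 0]], [0, [0, 0, 0], [0, 0, 0]], [0, [0, 0, 0], [0, 0, 0]], [0, [0, 0, 0], [0, 0, 0]], [0, [0, 0, 0], [0, 0, 0]], [0, [0, 0, 0], [0, 0, 0]], [0, [0, 0, 0], [0, 0, 0]], [0, [0, 0, 0], [0, 0, 0]], [0, [0, 0, 0], [0, 0, 0]]], grip_force=40)

```text
time: 6.28
eef_pos: [0.5647, 0.0431, 0.1073]
tcp_rot: [0.017, 1.0, 0.001, 0.002]
contact_force: [-0.9, -1.1, 2.4]
opening: 0.395
finger_force: 40.7
```

Gripped. Now I'll slide outward along tool +y.

Emit:
move_arm(moves=[[0, [0, 0.005, 0], [0, 0, 0]], [0, [0, 0.006, 0], [0, 0, 0]], [0, [0, 0.006, 0], [0, 0, 0]], [0, [0, 0.006, 0], [0, 0, 0]], [0, [0, 0.006, 0], [0, 0, 0]], [0, [0, 0.006, 0], [0, 0, 0]], [0, [0, 0.006, 0], [0, 0, 0]], [0, [0, 0.005, 0], [0, 0, 0]], [0, [0, 0.003, 0], [0, 0, 0]], [0, [0, 0, 0], [0, 0, 0]]], grip_force=60)

```text
time: 7.12
eef_pos: [0.5665, 0.0936, 0.1074]
tcp_rot: [0.017, 1.0, 0.002, 0.003]
contact_force: [-2.0, -0.1, 4.1]
opening: 0.39
finger_force: 60.0
```

Emit:
move_arm(moves=[[0, [0, 0.002, 0], [0, 0, 0]], [0, [0, 0.002, 0], [0, 0, 0]], [0, [0, 0.001, 0], [0, 0, 0]], [0, [0, 0, 0], [0, 0, 0]], [0, [0, 0, 0], [0, 0, 0]], [0, [0, 0, 0], [0, 0, 0]], [0, [0, 0, 0], [0, 0, 0]], [0, [0, 0, 0], [0, 0, 0]], [0, [0, 0, 0], [0, 0, 0]], [0, [0, 0, 0], [0, 0, 0]]])

```text
time: 7.95
eef_pos: [0.5666, 0.0964, 0.1074]
tcp_rot: [0.017, 1.0, 0.0, 0.002]
contact_force: [-2.2, -4.6, 5.3]
opening: 0.39
finger_force: 60.0
```

The left clamp is at its stop (53 mm of travel, resisting). I'll open, rise and go to the right knob.

Emit:
move_arm(moves=[[0.9, [0, 0, 0], [0, 0, 0]], [0.9, [0, 0, 0], [0, 0, 0]], [0.9, [0, 0, 0], [0, 0, 0]], [0.9, [0, 0, 0], [0, 0, 0]], [0.9, [0, 0, 0], [0, -0.003, 0]], [0.9, [0, 0, -0.03], [0, 0, 0]], [0.9, [0, 0, -0.03], [0, 0, 0]], [0.9, [0, -0.035, 0], [0, 0, 0]], [0.9, [0, -0.035, 0], [0, 0, 0]], [0.9, [0, -0.035, 0], [0, 0, 0]]])

```text
time: 8.78
eef_pos: [0.5627, -0.0082, 0.1678]
tcp_rot: [0.016, 1.0, 0.001, 0.005]
contact_force: [0.0, -0.2, -0.6]
opening: 0.899
finger_force: 0.0
```

Emit:
move_arm(moves=[[0.9, [0, -0.035, 0], [0, 0, 0]], [0.9, [0, -0.035, 0], [0, 0, 0]], [0.9, [0, -0.035, 0], [0, 0, 0]], [0.9, [0, -0.035, 0], [0, 0, 0]], [0.9, [0, -0.025, 0], [0, 0, 0]], [0.9, [0, 0, 0], [0, 0, 0]], [0.9, [0, 0, 0], [0, 0, 0]], [0.9, [0, 0, 0], [0, 0, 0]], [0.9, [0, 0, 0], [0, 0, 0]], [0.9, [0, 0, 0], [0, 0, 0]]])

```text
time: 9.62
eef_pos: [0.5567, -0.1713, 0.1664]
tcp_rot: [0.017, 1.0, 0.001, 0.004]
contact_force: [-1.1, -1.3, 0.4]
opening: 0.902
finger_force: 0.0
```

```bash
python3 - <<'E'
from h import *
plan([.557,-.171,.107])
s=get_state()
a=snap('wrist','w5.png')
np.save('w5.npy',np.r_[s['eef_pos'],s['tcp_rot']])
for P in((.557,-.171,.1725),(.5605,-.064,.165),(.5665,.0964,.1725)):print(w2p('wrist',P,s))
E
```

```text
t 9.62 pos [ 0.5567 -0.1713  0.1664] op 0.902 F [-1.1 -1.3  0.4] ff 0.0
turn [0.0023 0.0071 0.0019] shift(after turn) [-0.0003  0.0003  0.0594]
[279.31996653 244.94474914]
[440.58942213 239.32470999]
[667.50820105 242.33245846]
```

View pics/w5.png

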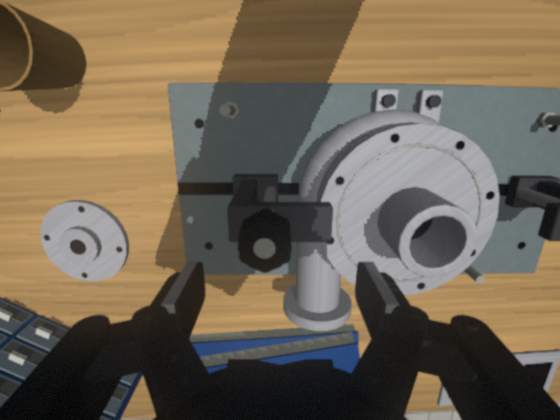

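The wrist view shows the right knob at (264,247), about 9 mm further in −y than assumed. The neck is at (437,240) as expected, and the left strap tip at (512,190) is clear of the cover.

Emit:
move_arm(moves=[[0.9, [0, -0.009, 0], [0, 0.006, 0]], [0.9, [0, 0, 0], [0, 0, 0]], [0.9, [0, 0, 0.02], [0, 0, 0]], [0.9, [0, 0, 0.02], [0, 0, 0]], [0.9, [0, 0, 0.02], [0, 0, 0]], [0.9, [0, 0, 0], [0, 0, 0]], [0, [0, 0, 0], [0, 0, 0]], [0, [0, 0, 0], [0, 0, 0]], [0, [0, 0, 0], [0, 0, 0]], [0, [0, 0, 0], [0, 0, 0]]], grip_force=40)

```text
time: 10.5
eef_pos: [0.5575, -0.182, 0.1087]
tcp_rot: [0.017, 1.0, 0.0, 0.002]
contact_force: [0.1, 1.3, 0.7]
opening: 0.395
finger_force: 40.6
```

Emit:
move_arm(moves=[[0, [0, 0, 0], [0, 0, 0]], [0, [0, 0, 0], [0, 0, 0]], [0, [0, 0, 0], [0, 0, 0]], [0, [0, 0, 0], [0, 0, 0]], [0, [0, 0, 0], [0, 0, 0]], [0, [0, 0, 0], [0, 0, 0]], [0, [0, 0, 0], [0, 0, 0]], [0, [0, 0, 0], [0, 0, 0]], [0, [0, 0, 0], [0, 0, 0]], [0, [0, 0, 0], [0, 0, 0]]], grip_force=60)

```text
time: 11.33
eef_pos: [0.5575, -0.182, 0.1088]
tcp_rot: [0.017, 1.0, 0.0, 0.002]
contact_force: [-0.9, 2.3, 5.7]
opening: 0.392
finger_force: 59.4
```

Gripped. The stop should be about 46 mm further out.

Emit:
move_arm(moves=[[0, [0, -0.005, 0], [0, 0, 0]], [0, [0, -0.006, 0], [0, 0, 0]], [0, [0, -0.006, 0], [0, 0, 0]], [0, [0, -0.006, 0], [0, 0, 0]], [0, [0, -0.006, 0], [0, 0, 0]], [0, [0, -0.006, 0], [0, 0, 0]], [0, [0, -0.005, 0], [0, 0, 0]], [0, [0, -0.003, 0], [0, 0, 0]], [0, [0, 0, 0], [0, 0, 0]], [0, [0, 0, 0], [0, 0, 0]]])

```text
time: 12.17
eef_pos: [0.556, -0.2253, 0.1088]
tcp_rot: [0.017, 1.0, 0.0, 0.002]
contact_force: [-1.5, 0.9, 5.4]
opening: 0.389
finger_force: 59.7
```

Emit:
move_arm(moves=[[0, [0, -0.002, 0], [0, 0, 0]], [0, [0, -0.002, 0], [0, 0, 0]], [0, [0, -0.002, 0], [0, 0, 0]], [0, [0, 0, 0], [0, 0, 0]], [0, [0, 0, 0], [0, 0, 0]], [0, [0, 0, 0], [0, 0, 0]], [0, [0, 0, 0], [0, 0, 0]], [0, [0, 0, 0], [0, 0, 0]], [0, [0, 0, 0], [0, 0, 0]], [0, [0, 0, 0], [0, 0, 0]]])

```text
time: 13.0
eef_pos: [0.5558, -0.2274, 0.1087]
tcp_rot: [0.017, 1.0, 0.004, 0.002]
contact_force: [-1.3, 11.1, 9.5]
opening: 0.395
finger_force: 60.3
```

Both clamps are at their stops, so the casing centre is their midpoint, (0.561, −0.0655). Next I'll release and move over the neck.

Emit:
move_arm(moves=[[1, [0, 0, 0], [0, 0, 0]], [1, [0, 0, 0], [0, 0, 0]], [1, [0, 0, 0], [0, 0, 0]], [1, [0, 0, 0], [0, 0, 0]], [1, [0, 0, 0], [0, 0, 0]], [1, [0, 0, 0], [0, 0, 0]], [1, [0, 0, -0.03], [0, 0, 0]], [1, [0, 0, -0.03], [0, 0, 0]], [1, [0, 0.03, 0], [0, 0, 0]], [1, [0, 0.03, 0], [0, 0, 0]]])

```text
time: 13.83
eef_pos: [0.5583, -0.1723, 0.1697]
tcp_rot: [0.019, 1.0, -0.0, 0.003]
contact_force: [0.0, -0.4, -0.4]
opening: 0.996
finger_force: 0.0
```

Emit:
move_arm(moves=[[1, [0, 0.03, 0], [0, 0, 0]], [1, [0, 0.03, 0], [0, 0, 0]], [1, [0, 0.03, 0], [0, 0, 0]], [1, [0, 0.012, 0], [0, 0, 0]], [1, [0, 0, 0], [0, 0, 0]], [1, [0, 0, 0], [0, 0, 0]], [1, [0, 0, 0], [0, 0, 0]], [1, [0, 0, 0], [0, 0, 0]], [1, [0, 0, 0], [0, 0, 0]], [1, [0, 0, 0], [0, 0, 0]]])

```text
time: 14.67
eef_pos: [0.5602, -0.0698, 0.1666]
tcp_rot: [0.018, 1.0, 0.001, 0.001]
contact_force: [0.2, -1.1, -0.0]
opening: 1.001
finger_force: 0.0
```

```bash
python3 - <<'E'
from h import *
plan([.561,-.0655,.085])
s=get_state()
a=snap('wrist','w6.png')
for P in((.561,-.0655,.165),(.5666,.0964,.1725),(.5558,-.2274,.1725)):print(w2p('wrist',P,s))
E
```

```text
t 14.67 pos [ 0.5602 -0.0698  0.1666] op 1.001 F [ 0.2 -1.1 -0. ] ff 0.0
turn [ 0.0018  0.0011 -0.0015] shift(after turn) [-0.0007  0.0043  0.0816]
[285.47969666 240.2909215 ]
[533.47098665 243.30645901]
[ 36.56840387 245.48684222]
```

View pics/w6.png

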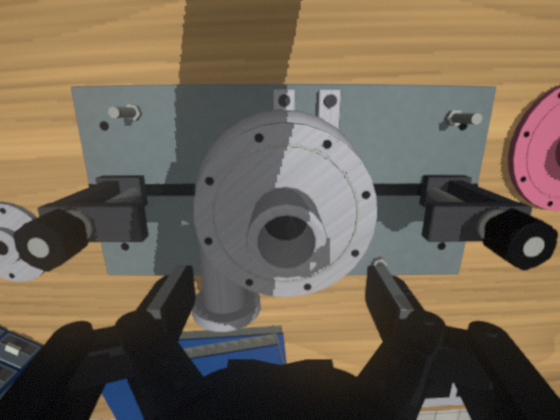

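The view shows both clamps fully out (knobs at (37,246) and (532,244), straps clear of the disc) and the neck top at (287,238). That matches the estimate, so I'll descend and grip.

Emit:
move_arm(moves=[[1, [-0.0005, 0.0045, 0], [0.001, 0.001, -0.001]], [1, [0, 0, 0], [0, 0, 0]], [1, [0, 0, 0.02], [0, 0, 0]], [1, [0, 0, 0.02], [0, 0, 0]], [1, [0, 0, 0.02], [0, 0, 0]], [1, [0, 0, 0.01], [0, 0, 0]], [1, [0, 0, 0.01], [0, 0, 0]], [1, [0, 0, 0], [0, 0, 0]], [1, [0, 0, 0], [0, 0, 0]], [1, [0, 0, 0], [0, 0, 0]]], grip_force=40)

```text
time: 15.55
eef_pos: [0.5618, -0.0644, 0.088]
tcp_rot: [0.017, 1.0, 0.0, 0.001]
contact_force: [0.6, 0.4, -0.1]
opening: 1.001
finger_force: 0.0
```

Emit:
move_arm(moves=[[0, [0, 0, 0], [0, 0, 0]], [0, [0, 0, 0], [0, 0, 0]], [0, [0, 0, 0], [0, 0, 0]], [0, [0, 0, 0], [0, 0, 0]], [0, [0, 0, 0], [0, 0, 0]], [0, [0, 0, 0], [0, 0, 0]], [0, [0, 0, 0], [0, 0, 0]], [0, [0, 0, 0], [0, 0, 0]], [0, [0, 0, 0], [0, 0, 0]], [0, [0, 0, 0], [0, 0, 0]]], grip_force=40)

```text
time: 16.38
eef_pos: [0.5617, -0.0651, 0.0882]
tcp_rot: [0.017, 1.0, -0.001, 0.001]
contact_force: [-2.2, -3.0, 6.0]
opening: 0.622
finger_force: 44.0
```

Gripped on the neck. I'll firm the grip and lift slowly.

Emit:
move_arm(moves=[[0, [0, 0, 0], [0, 0, 0]], [0, [0, 0, 0], [0, 0, 0]], [0, [0, 0, 0], [0, 0, 0]], [0, [0, 0, 0], [0, 0, 0]], [0, [0, 0, -0.001], [0, 0, 0]], [0, [0, 0, -0.002], [0, 0, 0]], [0, [0, 0, -0.002], [0, 0, 0]], [0, [0, 0, -0.002], [0, 0, 0]], [0, [0, 0, -0.003], [0, 0, 0]], [0, [0, 0, -0.003], [0, 0, 0]]], grip_force=90)

```text
time: 17.22
eef_pos: [0.5589, -0.0631, 0.0981]
tcp_rot: [0.017, 1.0, 0.002, -0.003]
contact_force: [0.7, 0.1, -7.2]
opening: 0.617
finger_force: 95.6
```

It carries about 0.7 kg and is free of the casing. I'll continue up to roughly 110 mm of total lift.

Emit:
move_arm(moves=[[0, [0, 0, -0.005], [0, 0, 0]], [0, [0, 0, -0.008], [0, 0, 0]], [0, [0, 0, -0.01], [0, 0, 0]], [0, [0, 0, -0.01], [0, 0, 0]], [0, [0, 0, -0.01], [0, 0, 0]], [0, [0, 0, -0.01], [0, 0, 0]], [0, [0, 0, -0.01], [0, 0, 0]], [0, [0, 0, -0.01], [0, 0, 0]], [0, [0, 0, -0.01], [0, 0, 0]], [0, [0, 0, -0.008], [0, 0, 0]]])

```text
time: 18.05
eef_pos: [0.5611, -0.0644, 0.1923]
tcp_rot: [0.017, 1.0, 0.0, 0.001]
contact_force: [0.4, 0.6, -7.6]
opening: 0.615
finger_force: 95.6
```

Emit:
move_arm(moves=[[0, [0, 0, -0.006], [0, 0, 0]], [0, [0, 0, -0.002], [0, 0, 0]], [0, [0, 0, 0], [0, 0, 0]], [0, [0, 0, 0], [0, 0, 0]], [0, [0, 0, 0], [0, 0, 0]], [0, [0, 0, 0], [0, 0, 0]], [0, [0, 0, 0], [0, 0, 0]], [0, [0, 0, 0], [0, 0, 0]], [0, [0, 0, 0], [0, 0, 0]], [0, [0, 0, 0], [0, 0, 0]]])

```text
time: 18.88
eef_pos: [0.5608, -0.0643, 0.1986]
tcp_rot: [0.017, 1.0, 0.0, 0.0]
contact_force: [-0.0, -0.5, -7.7]
opening: 0.612
finger_force: 95.5
```

```bash
python3 - <<'E'
from h import *
plan([.561,-.0655,.198])
print(abs(get_state()['dq']).max())
b=snap('scene','s7.png')
w=snap('wrist','w7.png')
cv2.imwrite('pics/m7.png',np.hstack([cv2.resize(b[100:310,150:390],(457,400),interpolation=cv2.INTER_CUBIC),cv2.resize(w[140:],(340,170)).repeat(1,0) if 0 else cv2.copyMakeBorder(cv2.resize(w,(340,255)),0,145,0,0,0)])[...,::-1])
E
```

```text
t 18.88 pos [ 0.5608 -0.0643  0.1986] op 0.612 F [-0.  -0.5 -7.7] ff 95.5
turn [0.001  0.0001 0.0011] shift(after turn) [-0.0002 -0.0012  0.0006]
0.002019099814545127
```

View pics/m7.png

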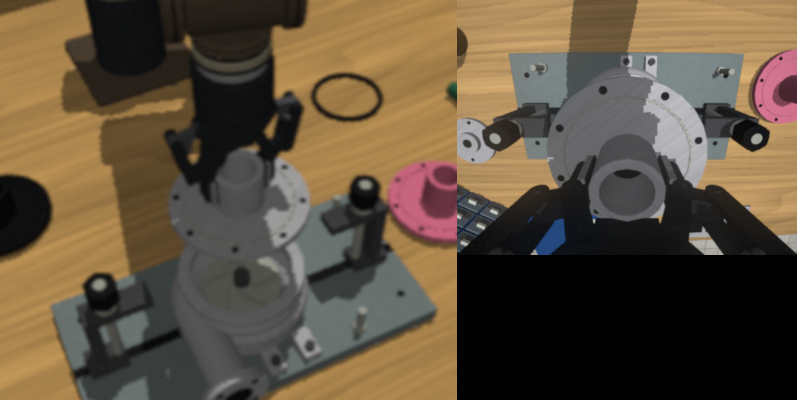

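The picture shows the cover at (240,200) held level by its neck above the open casing at (240,285). Both clamps are out, at (103,295) and (365,195), and the arm is still. Handing in.

```bash
python3 -c "
from plant import *
print(sign_off())"
```

```text
the job is handed in; nothing more can be done
None
```

Both clamps are out at their end stops, and I handed in with the gripper holding the suction cover by its neck, level and still, about 10 cm above the casing and centred over it; the hand-in returned no verdict.

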